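Rack the last casting tub and lock the carrier's slide gate

ROBOT

A 6-joint arm with a two-finger parallel gripper is mounted at the origin on the work surface; the furniture and walls round the work are solid. World frame = base frame: x ahead of the robot, y to its left, z up, the work surface at z = 0. Lengths are in m, angles in degrees, forces in N, time in s.
With the tool pointing down it reaches from about 0.35 to 1 m from the base axis. Payload 7.1 kg.
Tool frame: the origin (TCP) lies midway between the tips of the shut fingers; the grasp point (between the pads) lies 19 mm behind it; z points along the fingers, y is the line along which they close (so a half turn about z gives the same grasp; the last joint's range is limited). The gripper opens to 85 mm and grips with 20 to 120 N. Pads are 22 mm wide; open, the fingers measure 114 mm over their backs; the gripper's body (76 mm by 85 mm) begins 54 mm behind the grasp point. The pads swing forward as they close: fully open they stand 13 mm farther back than shut.
Start: joints at [-76.203, 24.242, 93.386, -0, 62.372, -1.089], TCP at [0.161, -0.604, 0.231] pointing down, gripper open.
Joint ranges: [-172.04, 172.04], [-51.8, 120.97], [4.93, 147.93], [-75.15, 255.16], [6.16, 154.13], [-145.62, 145.62]. Speed limits (degrees/s): [136.94, 136.94, 172.46, 180, 180, 180].

INTERFACE

Orientations are given as [roll, pitch, yaw] about the fixed x, y, z axes, in that order (R = Rz(yaw) Ry(pitch) Rx(roll)).
In Python, from plant import arm gives the robot as it stands.
- The arm moves only by the shell command python3 -m handwheel 'ROWS'. ROWS is a JSON object of lists of equal length, an entry for each row: "grip": the finger opening in m, from 0 to 0.0854; "dp": the shift along the tool's x, y, z in m, a list of three; "roll": the turn about the tool's z in degrees. In form: {"grip": [grip, ...], "dp": [[x, y, z], ...], "roll": [roll, ...]}. A call has exactly 5 rows; each row shifts and turns the commanded pose from where the row before left it, along the tool's axes as they then stand; what a row does not reach is not made up. A row lasts 1/8 s, in which the tool goes at most 62.5 mm and 10.7 degrees, less where a joint would pass 70% of its speed; a pose out of reach is approached as far as the arm can. A call is refused whole if a number of a shift passes 0.0625 or a number of a turn 10.7, either way. A call with a gripper value outside its range is refused whole. The fingers move at their own pace and stop on an object; the grip force is fixed at half the most. Time passes only in rows, so rows that do not move let the fingers close, or fill a call up. It gives the time, the measured TCP pose, the force, the opening and the grip force at its end, in the units of the state.
- arm.read_state(): the state, without advancing time (a new reading comes with each control period).
- arm.snapshot(name): name is "scene" or "top" or "wrist"; returns the picture (400x640x3 uint8, red, green, blue); there is no depth.
- arm.calibration(name): a dict with "mtx" (3x3 intrinsics, pixels), "extrinsics" (4x4, takes a point from camera to world coordinates); the wrist camera has in their place "tool_from_camera" (4x4, takes a point from camera to tool coordinates, whose origin is the TCP and whose axes are the flange's). Camera axes: x right, y down, z forward; pixel columns grow to the right and rows downward; lengths in m; the calibration is good to about 2 mm. A picture is of the moment at which its call begins: read the wrist's pose just before it. calibration takes no time and is no camera call.
- arm.hand_in(): hands the job in; it is judged then, once.
The state is a dict: "time": time; "qpos": joint angles; "joint_vel": joint speeds; "effort": joint torques, N m; "tcp_pos": TCP position; "eef_rot": TCP orientation; "ft_force": force on the tool from outside, world axes, zero at the start; "torque": the same for the moment, N m; "width": finger opening in m; "grasp_force": force on a finger pad.
Only numpy, scipy, OpenCV 4.12 (cv2) and the standard library are available. Lean on these libraries where they do the work, as an engineer would, in place of code of your own. Each camera call takes 0.05 s, during which the arm holds its last target. There are 200 camera calls.

TASK

The three casting tubs have to travel locked in their carrier, and one of them is still lying on its side on the desk. Stand that tub upright on the desk and let go of it, and pull the carrier's knob all the way out until it clicks and stays out by itself (these two in either order). Then take the tub again from above, nest it squarely on the stack until it sits all the way down, let go of it, and push the knob fully home so that the gate locks over the stack. Leave the other things on the desk where they are.

Things in the scene. Friction and masses are not known exactly. Their poses are not given: they have to be found in the camera images.
- tub: Loose white square tub, open top, lying on one side: 84 mm high, 41 mm square at the foot, 60 mm at the rim, flat sides with 6.45 deg draft, 2 mm walls, 50 to 100 g. Origin: centre of the foot's underside; z runs from foot to rim, x and y square to the sides. Lying, z rises 6.45 deg from level towards the rim.
- tub_mid: Upper one of two identical tubs in the carrier, upright, same frame as tub. A nested tub stands on corner lugs: its origin 30 mm above this one's, its rim 30 mm proud of this rim, sides parallel (any quarter turn), about 1.4 mm play per side; fingers reaching more than 30 mm below the upper rim meet the lower rim.
- tub_low: Lowest tub, identical, standing in the carrier's seat with the origin 8 mm above the desk; its rim is 92 mm above the desk, the rim of tub_mid 122 mm; the third tub's rim comes to 152 mm.
- carrier: Grey metal carrier fixed to the desk. Origin: on the stack's axis at desk level; z up, its knob points to -x. Base 150 x 100 mm (x -94 to 56). In front of the stack a post with guide block (x -75 to -47, y +-23, top 176 mm, cap to 181 mm), behind it a back plate (x 48 to 52, y +-42, 136 mm high) with a bail handle to 179 mm. Both sides are open.
- gate (a joint): Slide of gate bar and knob along the carrier's x: 0 m home, 0.045 m fully out (towards -x). A snap detent holds both ends: about 12 N starts it, half-way it tips over and snaps to the other end. Home, the bar (22 mm wide, underside 157 mm above the desk) covers the stack's mouth from the front to its middle, 5 mm above the third rim; out, it clears it.
- knob (a point): Centre of the black mushroom knob on the gate's level spindle: 31 mm across, 22 mm long along the carrier's x, 160 mm above the desk; 114 mm in front of the stack's axis when home, 159 mm when out. Free on both sides and above; 28 mm of 12 mm spindle between knob and guide block when home.
- clear_jar: Bystander: clear jar with grey lid, 58 mm across, 98 mm high, upright; origin at the centre of its foot.
- glue_stick: Bystander: standing glue stick, 22 mm across, 90 mm high; origin at the centre of its foot.
- stapler: Bystander: stapler 36 x 140 x 43 mm, long along its y; origin under its centre.
- whiteboard_marker: Bystander: capped marker pen lying on the desk, 17 x 135 x 16 mm, long along its y; origin under its centre.
Things that resemble listed ones, but are neither listed nor needed, are in the scene too. Of the things that look like the carrier, the larger one is meant.

How it is judged (in metres and radians):
On the way, in this order (a step that is already met when the one before it is completed fails the run):
1. the tub stands upright on the desk, let go, and the knob is fully out and stays there by itself (angle between tub's own z axis and vertical below 0.06 rad and height (world z) of tub below 0.008 m and linear speed of tub below 0.03 m/s and value of joint gate above 0.041 m and contact force between the fingers and anything else below 0.2 N), for 0.2 s.
2. the tub is nested all the way down on the stack and let go, with the knob still out (horizontal distance between tub and tub_mid below 0.005 m and z of tub in the frame of tub_mid between 0.026 and 0.034 m and angle between the z axis of tub and the z axis of tub_mid, either way round below 0.06 rad and value of joint gate above 0.041 m and contact force between the fingers and anything else below 0.2 N), for 0.2 s.
At the end, for the whole second after the job is handed in: the knob is home within 4 mm and the gate covers the stack; the three tubs stand nested in the carrier's seat, each 30 mm (26 to 34) above the one below, centred within 5 mm and parallel within 0.06 rad, the lowest within 7 mm of the seat's centre; all at rest and released (value of joint gate below 0.004 m and horizontal distance between tub and tub_mid below 0.005 m and z of tub in the frame of tub_mid between 0.026 and 0.034 m and angle between the z axis of tub and the z axis of tub_mid, either way round below 0.06 rad and horizontal distance between tub_mid and tub_low below 0.005 m and z of tub_mid in the frame of tub_low between 0.026 and 0.034 m and angle between the z axis of tub_mid and the z axis of tub_low, either way round below 0.06 rad and horizontal distance between tub_low and carrier below 0.007 m and z of tub_low in the frame of carrier below 0.012 m and angle between tub's own z axis and vertical below 0.1 rad and linear speed of each of tub, tub_mid below 0.02 m/s); the robot touches nothing.
It fails at once if the clear jar is shifted or knocked over (moved more than 30 mm) (distance of clear_jar from where it was at the start of the episode above 0.03 m).
It fails at once if the glue stick is shifted or knocked over (moved more than 30 mm) (distance of glue_stick from where it was at the start of the episode above 0.03 m).
It fails at once if the stapler is shifted or knocked over (moved more than 30 mm) (distance of stapler from where it was at the start of the episode above 0.03 m).
It fails at once if the marker is shifted or knocked over (moved more than 30 mm) (distance of whiteboard_marker from where it was at the start of the episode above 0.03 m).
It also fails if it takes over 72 s, if anything falls off the work surface, if the arm or the gripper's body presses on something with over 40 N, if the wrist force passes 120 N, or if a joint passes its speed limit or range.

## Working session

There is one attempt and no reset: what is moved stays moved. The work goes in short steps, Python scripts to look and compute and a shell command to move; the robot and the scene stay as the last step left them, time stands still between calls to the robot, and variables do not carry over. Pictures are saved under pics/ and viewed, at most 10 in all, crops included, and the job is handed in when it is done.

```bash
ls; mkdir -p pics
python3 - <<'E'
from plant import arm
import cv2,numpy as np
for n in("scene","top"):
    cv2.imwrite(f"pics/{n}0.png",arm.snapshot(n)[:,:,::-1]); c=arm.calibration(n); print(n,np.round(c["mtx"],1).tolist(),np.round(c["extrinsics"],3).tolist())
print(arm.read_state()); print(np.round(arm.calibration("wrist")["tool_from_camera"],4).tolist())
E
```

```text
pics
scene [[428.2, 0.0, 319.9], [0.0, 428.2, 198.0], [0.0, 0.0, 1.0]] [[0.827, -0.219, 0.517, -0.127], [-0.562, -0.33, 0.758, -1.173], [0.005, -0.918, -0.396, 0.585], [0.0, 0.0, 0.0, 1.0]]
top [[389.9, 0.0, 321.2], [0.0, 389.9, 199.3], [0.0, 0.0, 1.0]] [[0.02, -0.984, 0.177, 0.299], [-1.0, -0.018, 0.013, -0.31], [-0.009, -0.177, -0.984, 1.128], [0.0, 0.0, 0.0, 1.0]]
{'time': 0.1, 'qpos': array([-7.62037479e+01,  2.42824924e+01,  9.34273314e+01, -6.70315258e-04,
        6.23734831e+01, -1.08743089e+00]), 'joint_vel': array([-0.0884342 , -0.22622642, -0.09317483, -0.00524782, -0.03928802,
        0.0097243 ]), 'effort': array([-1.43792138e-03, -5.58427405e+01, -2.82444263e+01, -8.91230070e-05,
        2.92525125e-03, -1.78170490e-05]), 'tcp_pos': array([ 0.16044974, -0.60353044,  0.23059494]), 'eef_rot': array([-1.79916697e+02, -9.87673655e-04,  1.48839935e+01]), 'ft_force': array([ 0.1462179 , -0.39440238,  0.0334873 ]), 'torque': array([ 0.01697458, -0.04815447,  0.02323415]), 'grasp_force': 0.0, 'width': 0.08536844241843432}
[[-0.0005, -0.9497, -0.3132, 0.0811], [1.0, -0.0007, 0.0007, -0.0016], [-0.0009, -0.3132, 0.9497, -0.1425], [0.0, 0.0, 0.0, 1.0]]
```

View pics/scene0.png

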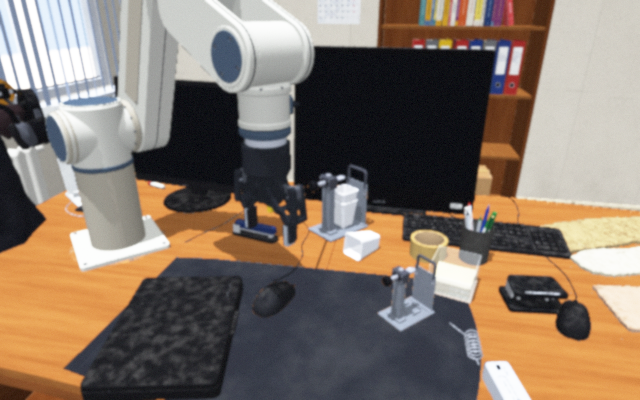

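View pics/top0.png

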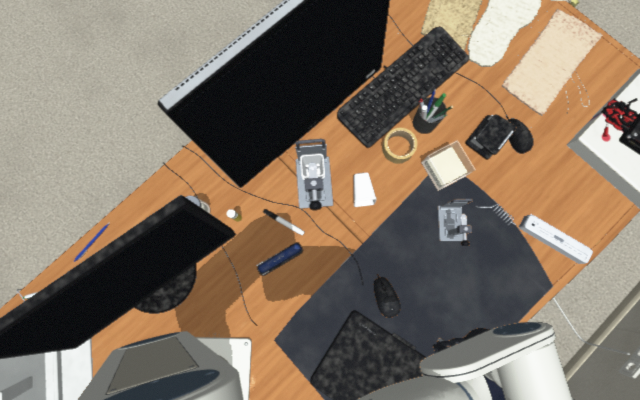

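The carrier is at top-view (313,175), with its knob pointing down the image towards -x. The lying tub is at (364,190), the stapler at (280,258), the marker at (284,222) and the glue stick at (234,214). The small decoy carrier is at (455,222).

```bash
cat > h.py <<'E'
from plant import arm
import cv2,numpy as np
from scipy.spatial.transform import Rotation as R
def cam(n):
    c=arm.calibration(n)
    if n!="wrist": return c["mtx"],np.array(c["extrinsics"])
    s=arm.read_state(); T=np.eye(4); T[:3,:3]=R.from_euler("xyz",s["eef_rot"],degrees=True).as_matrix(); T[:3,3]=s["tcp_pos"]
    return c["mtx"],T@np.array(c["tool_from_camera"])
def ray(mE,px,z):
    K,E=mE; p=np.atleast_2d(np.array(px,float)); d=np.c_[p,np.ones(len(p))]@np.linalg.inv(K).T@E[:3,:3].T
    return E[:3,3]+d*((z-E[2,3])/d[:,2])[:,None]
def proj(mE,X):
    K,E=mE; p=(np.atleast_2d(X)-E[:3,3])@E[:3,:3]@np.array(K).T; return p[:,:2]/p[:,2:]
def crop(img,x0,y0,x1,y1,k,name): cv2.imwrite(name,cv2.resize(img[y0:y1,x0:x1],None,fx=k,fy=k,interpolation=cv2.INTER_CUBIC))
E
python3 - <<'E'
from h import *
i=cv2.imread("pics/top0.png"); crop(i,185,130,385,280,4,"pics/c1.png")
j=cv2.imread("pics/scene0.png"); 
m=cam("top")
for n,p,z in(("tub",(364,190),.03),("carr",(313,170),.12),("knob",(313,202),.16),("stap",(280,258),.04),("mark",(284,222),.016),("glue",(234,214),.09),("decoy",(455,222),.05),("jar",(203,205),.098)): print(n,ray(m,p,z).round(3))
g=cv2.inRange(i,(200,200,200),(255,255,255))[165:215,340:385]
c=max(cv2.findContours(g,0,2)[0],key=cv2.contourArea); a=cv2.approxPolyDP(c,2.5,True)[:,0]+[340,165]; print(a.tolist(), ray(m,a,.03).round(3).tolist())
E
```

```text
tub [[ 0.525 -0.418  0.03 ]]
carr [[ 0.559 -0.273  0.12 ]]
knob [[ 0.465 -0.277  0.16 ]]
stap [[ 0.327 -0.185  0.04 ]]
mark [[ 0.43  -0.19   0.016]]
glue [[ 0.441 -0.062  0.09 ]]
decoy [[ 0.435 -0.668  0.05 ]]
jar [[0.462 0.021 0.098]]
[[367, 173], [355, 175], [355, 206], [372, 204], [375, 198]] [[0.576, -0.426, 0.03], [0.569, -0.392, 0.03], [0.478, -0.392, 0.03], [0.485, -0.44, 0.03], [0.502, -0.449, 0.03]]
```

View pics/c1.png

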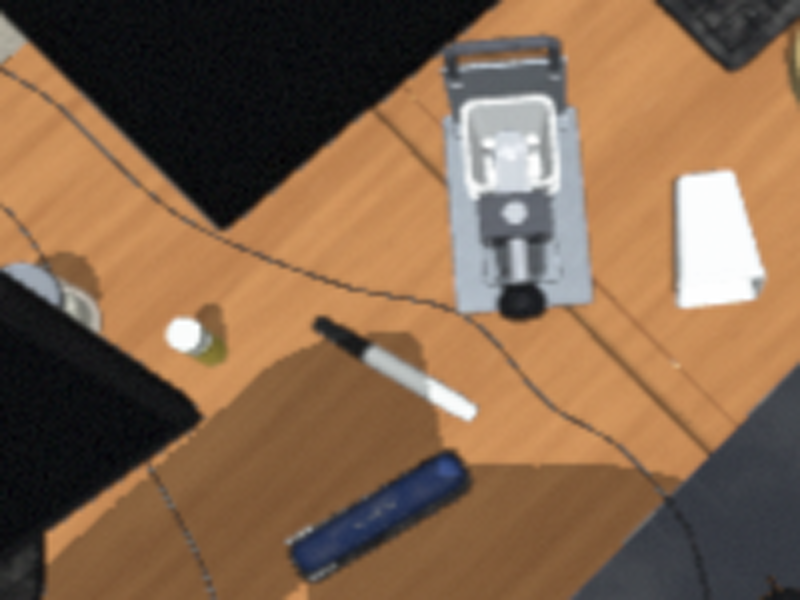

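The crop shows the tub with its foot at the upper end (crop (705,172)) and its rim towards the robot (crop (717,303)). The tool can't pitch, so I plan to grip the rim lightly across its width and swing the tub up over its foot edge. First I'll get a close look.

```bash
python3 -m handwheel '{"grip":[0.0854,0.0854,0.0854,0.0854,0.0854],"dp":[[0.055,-0.015,0],[0.055,-0.015,0],[0.055,-0.015,0],[0.055,-0.015,0],[0.055,-0.015,0]],"roll":[0,0,0,0,0]}'
python3 -m handwheel '{"grip":[0.0854,0.0854,0.0854,0.0854,0.0854],"dp":[[0.04,-0.01,-0.02],[0,0,0],[0,0,0],[0,0,0],[0,0,0]],"roll":[0,7,8,0,0]}'
python3 - <<'E'
from h import *
s=arm.read_state(); print(s["tcp_pos"],s["eef_rot"]); m=cam("wrist"); np.savez("w1.npz",K=m[0],E=m[1])
cv2.imwrite("pics/w1.png",arm.snapshot("wrist")[:,:,::-1])
E
```

```text
time: 0.72
tcp_pos: [0.4084, -0.4597, 0.2311]
eef_rot: [-180.0, 0.0, 14.9]
ft_force: [0.5, -1.0, -0.6]
width: 0.0851
grasp_force: 0.0
time: 1.35
tcp_pos: [0.4429, -0.4409, 0.251]
eef_rot: [-180.0, 0.0, 0.0]
ft_force: [0.2, 0.2, 0.6]
width: 0.0856
grasp_force: 0.0
[ 0.44293863 -0.4408837   0.25103532] [-1.79976415e+02  2.22911551e-02  2.50147525e-02]
```

View pics/w1.png

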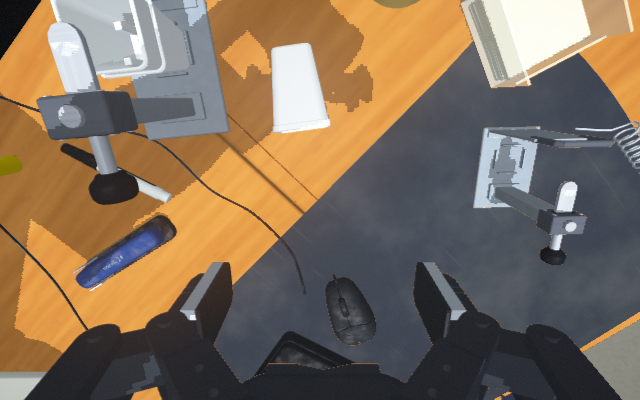

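The wrist view shows the tub's foot end at (271..311, 45) and its rim at (275..330, 128), with the fingers left and right. Next I'll get numbers for the tub and carrier.

Run:
```python
from h import *
d=np.load("w1.npz"); m=(d["K"],d["E"]); i=cv2.imread("pics/w1.png")
g=cv2.inRange(i,(185,185,185),(255,255,255)); g[:, :255]=0; g[:,345:]=0; g[150:]=0
c=max(cv2.findContours(g,0,2)[0],key=cv2.contourArea); a=cv2.approxPolyDP(c,3,True)[:,0]; print(a.tolist())
for z in (.041,.06,0): print(z,ray(m,a,z).round(4)[:,:2].tolist())
print("cam",m[1][:3,3])
t=cam("top")
b=ray(t,[[298.75,208.25],[333.25,205.5]],.004); print("base front",b.round(4), "knob",ray(t,[185+522/4,130+303/4],.16))
v=b[0]-b[1]; print("carrier yaw",np.degrees(np.arctan2(-v[0],v[1])), "mid",b.mean(0))
r=np.array([[185+465/4,130+103/4],[185+552/4,130+99/4],[185+556/4,130+190/4],[185+468/4,130+193/4]]); print("rim mid",ray(t,r,.122).round(4).tolist(),ray(t,r,.122).mean(0))
print("wrist: base corner",ray(m,[228,130],.004),"knob",ray(m,[113,186],.16))
```

```text
[[307, 43], [275, 47], [271, 51], [273, 131], [329, 125]]
0.041 [[0.5752, -0.4236], [0.5715, -0.3912], [0.5679, -0.387], [0.4884, -0.3851], [0.4948, -0.4462]]
0.06 [[0.5724, -0.4244], [0.569, -0.3938], [0.5655, -0.3898], [0.4903, -0.388], [0.4964, -0.4458]]
0 [[0.5812, -0.4217], [0.5771, -0.3856], [0.573, -0.3809], [0.4843, -0.3788], [0.4915, -0.447]]
cam [ 0.52369632 -0.43928427  0.39353602]
base front [[ 0.4728 -0.23    0.004 ]
 [ 0.4828 -0.3306  0.004 ]] knob [[ 0.45576705 -0.28303214  0.16      ]]
carrier yaw 5.6819632047421536 mid [ 0.47777654 -0.2802914   0.004     ]
rim mid [[0.5968, -0.2408, 0.122], [0.6006, -0.2989, 0.122], [0.5381, -0.3028, 0.122], [0.535, -0.2445, 0.122]] [ 0.56763432 -0.27175291  0.122     ]
wrist: base corner [[ 0.48592859 -0.32533781  0.004     ]] knob [[ 0.45918786 -0.27931474  0.16      ]]
```

```bash
python3 -m handwheel '{"grip":[0.0854,0.0854,0.0854,0.0854,0.0854],"dp":[[0.03,-0.0125,0.02],[0.029,-0.0125,0.03],[0,0,0.05],[0,0,0.05],[0,0,0]],"roll":[0,0,-6.5,0,0]}'
python3 -m handwheel '{"grip":[0.0854,0.0854,0.0854,0.07,0.065],"dp":[[0,0,0.03],[0,0,0.03],[0,0,0],[0,0,0],[0,0,0]],"roll":[0,0,0,0,0]}'
python3 -m handwheel '{"grip":[0.062,0.061,0.060,0.060,0.060],"dp":[[0,0,0],[0,0,0],[0,0,0],[0,0,0],[0,0,0]],"roll":[0,0,0,0,0]}'
```

```text
time: 2.02
tcp_pos: [0.4996, -0.414, 0.0973]
eef_rot: [-179.6, 0.3, 6.4]
ft_force: [0.2, -0.8, -0.5]
width: 0.085
grasp_force: 0.0
time: 2.65
tcp_pos: [0.5033, -0.417, 0.0435]
eef_rot: [179.9, -0.1, 6.4]
ft_force: [0.2, -0.2, 0.2]
width: 0.0649
grasp_force: 0.0
time: 3.28
tcp_pos: [0.5022, -0.416, 0.0412]
eef_rot: [-180.0, 0.0, 6.4]
ft_force: [0.3, -0.5, 1.0]
width: 0.0603
grasp_force: 0.2
```

```bash
python3 -m handwheel '{"grip":[0.0597,0.0597,0.0597,0.0597,0.0597],"dp":[[0,0,0],[0,0,0],[0,0,0],[0,0,0],[0,0,0]],"roll":[0,0,0,0,0]}'
python3 -m handwheel '{"grip":[0.0592,0.0592,0.0592,0.0592,0.0592],"dp":[[0,0,0],[0,0,0],[0,0,0],[0,0,0],[0,0,0]],"roll":[0,0,0,0,0]}'
```

```text
time: 3.9
tcp_pos: [0.5022, -0.4161, 0.0413]
eef_rot: [-180.0, 0.0, 6.4]
ft_force: [0.1, -0.5, -0.6]
width: 0.0596
grasp_force: 0.5
time: 4.53
tcp_pos: [0.5022, -0.4161, 0.0414]
eef_rot: [180.0, -0.0, 6.4]
ft_force: [-0.4, -0.4, 1.9]
width: 0.0593
grasp_force: 2.8
```

```bash
python3 -m handwheel '{"grip":[0.0592,0.0592,0.0592,0.0592,0.0592],"dp":[[0.0025,0,-0.0035],[0.003,0,-0.0033],[0.0033,0,-0.0032],[0.0035,0,-0.0031],[0.0037,0,-0.003]],"roll":[0,0,0,0,0]}'
python3 -m handwheel '{"grip":[0.0592,0.0592,0.0592,0.0592,0.0592],"dp":[[0.0037,0,-0.0028],[0.0038,0,-0.0026],[0.0039,0,-0.0023],[0.004,0,-0.002],[0.004,0,-0.0017]],"roll":[0,0,0,0,0]}'
python3 - <<'E'
from h import *
a=arm.snapshot("scene")[:,:,::-1]; b=arm.snapshot("wrist")[:,:,::-1]
o=np.hstack([cv2.resize(a[200:280,310:430],(600,400)),]); cv2.imwrite("pics/p1.png",o); cv2.imwrite("pics/p1w.png",b)
E
```

```text
time: 5.15
tcp_pos: [0.5184, -0.4142, 0.0577]
eef_rot: [180.0, 0.0, 6.4]
ft_force: [-0.4, 0.8, 0.2]
width: 0.0591
grasp_force: 2.6
time: 5.78
tcp_pos: [0.5378, -0.4121, 0.069]
eef_rot: [180.0, -0.0, 6.4]
ft_force: [-0.6, -0.6, 1.7]
width: 0.0591
grasp_force: 0.9
```

View pics/p1.png

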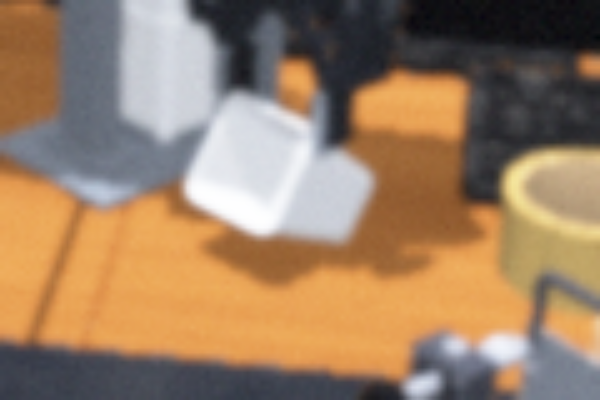

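The scene crop shows the tub swinging up: its rim is raised and its foot edge is on the desk. I'll continue the arc.

```bash
python3 -m handwheel '{"grip":[0.059,0.0589,0.0588,0.0588,0.0588],"dp":[[0.0043,0,-0.0017],[0.0043,0,-0.0014],[0.0044,0,-0.0012],[0.0044,0,-0.001],[0.0044,0,-0.0008]],"roll":[0,0,0,0,0]}'
python3 -m handwheel '{"grip":[0.0588,0.0588,0.0588,0.0588,0.0588],"dp":[[0.0045,0,-0.0005],[0.0045,0,-0.0002],[0.0045,0,0],[0.0045,0,0.0002],[0.0045,0,0.0003]],"roll":[0,0,0,0,0]}'
python3 - <<'E'
from h import *
a=arm.snapshot("scene")[:,:,::-1]
o=np.hstack([cv2.resize(a[200:280,310:430],(600,400)),]); cv2.imwrite("pics/p2.png",o)
E
```

```text
time: 6.5
tcp_pos: [0.5595, -0.4096, 0.0749]
eef_rot: [-180.0, -0.0, 6.4]
ft_force: [-0.6, 0.1, 1.0]
width: 0.0588
grasp_force: 0.6
time: 7.12
tcp_pos: [0.5817, -0.4071, 0.075]
eef_rot: [-180.0, 0.0, 6.4]
ft_force: [0.3, -0.2, -0.4]
width: 0.0592
grasp_force: 0.0
```

View pics/p2.png

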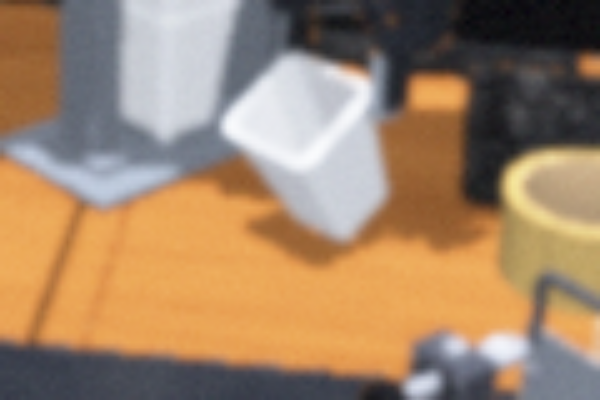

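```bash
python3 -m handwheel '{"grip":[0.0575,0.058,0.058,0.058,0.058],"dp":[[0.003,0,0],[0,0,0],[0,0,0],[0,0,0],[0,0,0]],"roll":[0,0,0,0,0]}'
python3 - <<'E'
from h import *
a=arm.snapshot("scene")[:,:,::-1]
o=np.hstack([cv2.resize(a[200:280,310:430],(480,320)),]); cv2.imwrite("pics/p3.png",o)
E
```

```text
time: 7.8
tcp_pos: [0.5843, -0.4068, 0.0751]
eef_rot: [-180.0, 0.0, 6.4]
ft_force: [-0.1, 0.6, 0.6]
width: 0.0578
grasp_force: 1.7
```

View pics/p3.png

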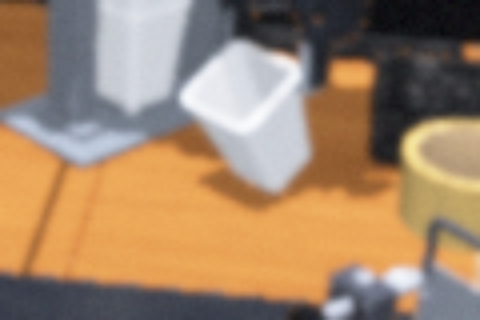

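It's held at about 28° tilt with the foot edge on the desk. I'll finish the arc.

```bash
python3 -m handwheel '{"grip":[0.0578,0.0577,0.0577,0.0577,0.0577],"dp":[[0.004,0,0.0002],[0.0044,0,0.0006],[0.0044,0,0.0009],[0.0044,0,0.0012],[0.0044,0,0.0014]],"roll":[0,0,0,0,0]}'
python3 -m handwheel '{"grip":[0.0577,0.0577,0.0577,0.0577,0.0577],"dp":[[0.003,0,0.0013],[0.003,0,0.0013],[0.003,0,0.0014],[0.002,0,0.001],[0,0,0]],"roll":[0,0,0,0,0]}'
python3 - <<'E'
from h import *
a=arm.snapshot("scene")[:,:,::-1]; m=cam("wrist"); np.savez("w2.npz",K=m[0],E=m[1]); b=arm.snapshot("wrist")[:,:,::-1]; cv2.imwrite("pics/w2.png",b)
o=np.hstack([cv2.resize(a[180:280,310:430],(360,300)),b[0:400:1,100:500][50:350]]); cv2.imwrite("pics/p4.png",o)
E
```

```text
time: 8.48
tcp_pos: [0.6067, -0.4046, 0.0712]
eef_rot: [180.0, -0.1, 6.4]
ft_force: [1.3, -0.2, 4.4]
width: 0.058
grasp_force: 2.7
time: 9.1
tcp_pos: [0.6166, -0.4031, 0.0654]
eef_rot: [-180.0, 0.0, 6.4]
ft_force: [0.2, -0.0, 1.0]
width: 0.0578
grasp_force: 0.2
```

View pics/p4.png

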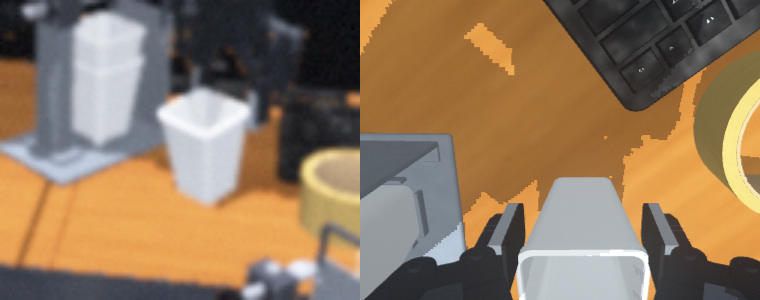

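The tub stands upright, with its rim level in both views. I'll release it, rise, and go above the knob.

```bash
python3 -m handwheel '{"grip":[0.068,0.0854,0.0854,0.0854,0.0854],"dp":[[0,0,0],[0,0,0],[0,0,-0.02],[0,0,-0.055],[0,0,-0.055]],"roll":[0,0,0,0,0]}'
python3 -m handwheel '{"grip":[0.0854,0.0854,0.0854,0.0854,0.0854],"dp":[[-0.02,0,-0.055],[-0.04,0,0],[-0.04,-0.02,0],[0,0,0],[0,0,0]],"roll":[0,0,0,0,0]}'
python3 - <<'E'
from h import *
s=arm.read_state(); print(s["tcp_pos"],s["eef_rot"]); m=cam("wrist"); np.savez("w3.npz",K=m[0],E=m[1])
a=arm.snapshot("wrist")[:,:,::-1]; cv2.imwrite("pics/w3.png",a)
E
```

```text
time: 9.82
tcp_pos: [0.6168, -0.4033, 0.1985]
eef_rot: [180.0, -0.0, 6.4]
ft_force: [-0.0, 0.5, 0.4]
width: 0.0851
grasp_force: 0.0
time: 10.45
tcp_pos: [0.5161, -0.3951, 0.2525]
eef_rot: [179.9, -0.1, 6.4]
ft_force: [1.3, 0.2, -0.1]
width: 0.0855
grasp_force: 0.0
[ 0.51606496 -0.39506429  0.25247845] [ 1.79889593e+02 -1.22158169e-01  6.37640364e+00]
```

View pics/w3.png

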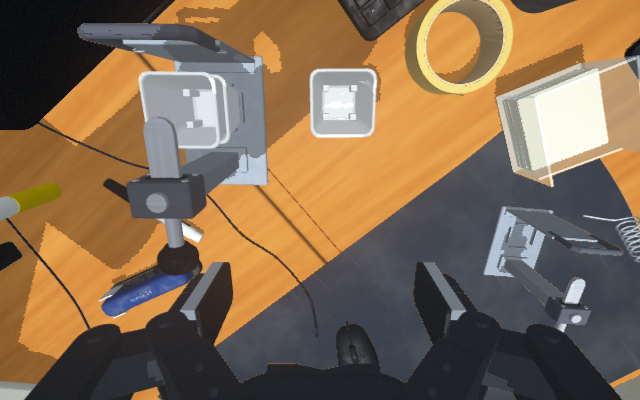

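The tub stands with its outer rim at (310..376, 69..137). The tub_mid rim is at about (138..214, 71..147) and the knob at (180,260).

Run:
```python
from h import *
d=np.load("w3.npz"); m=(d["K"],d["E"]); i=cv2.imread("pics/w3.png")
g=cv2.inRange(i,(215,215,215),(255,255,255))
def rim(x0,y0,x1,y1,z):
    n=np.argwhere(g[y0:y1,x0:x1])[:,::-1]+[x0,y0]
    w=ray(m,n,z)[:,:2].astype(np.float32); r=cv2.minAreaRect(w*1000); print(np.round(r[0],1),np.round(r[1],1),round(r[2],1), cv2.boundingRect(n.astype(np.int32)))
rim(300,60,385,145,.084)
rim(128,64,222,152,.122)
print("knob",ray(m,[180,260],.16),"mid rim hand",ray(m,[[139,72],[212,73],[217,146],[146,148]],.122).round(4).tolist())
```

```text
[ 593.  -404.1] [60.  60.7] 6.4 (310, 69, 67, 68)
[ 573.1 -271.7] [59.7 66.4] 5.9 (139, 72, 83, 76)
knob [[ 0.45588951 -0.28137161  0.16      ]] mid rim hand [[0.5993, -0.237, 0.122], [0.605, -0.2949, 0.122], [0.547, -0.2993, 0.122], [0.5386, -0.2389, 0.122]]
```

```bash
python3 -m handwheel '{"grip":[0.0854,0.0854,0.0854,0.0854,0.0854],"dp":[[-0.0157,-0.04,0],[-0.0157,-0.04,0],[-0.0157,-0.0396,0],[0,0,0],[0,0,0.02]],"roll":[0,0,0,1,0]}'
python3 -m handwheel '{"grip":[0.0854,0.0854,0.0854,0.0854,0.02],"dp":[[0,0,0.032],[0,0,0.032],[0,0,0.0315],[0,0,0],[0,0,0]],"roll":[0,0,0,0,0]}'
python3 -m handwheel '{"grip":[0.02,0.02,0.02,0.02,0.02],"dp":[[0,0,0],[0,0,0],[0,0,0],[0,0,0],[0,0,0]],"roll":[0,0,0,0,0]}'
```

```text
time: 11.12
tcp_pos: [0.4578, -0.2821, 0.2326]
eef_rot: [179.8, -0.2, 5.4]
ft_force: [-1.3, -0.1, -0.3]
width: 0.0852
grasp_force: 0.0
time: 11.75
tcp_pos: [0.4564, -0.2818, 0.1361]
eef_rot: [179.9, -0.1, 5.4]
ft_force: [0.1, 0.3, 0.6]
width: 0.07
grasp_force: 0.0
time: 12.38
tcp_pos: [0.4557, -0.2815, 0.1366]
eef_rot: [179.9, -0.1, 5.4]
ft_force: [-0.7, -0.8, 5.4]
width: 0.0299
grasp_force: 58.7
```

Gripped at 30 mm with 59 N. Now pull.

```bash
python3 -m handwheel '{"grip":[0.02,0.02,0.02,0.02,0.02],"dp":[[-0.006,0,0],[-0.009,0,0],[-0.01,0,0],[-0.01,0,0],[-0.0105,0,0]],"roll":[0,0,0,0,0]}'
python3 -m handwheel '{"grip":[0.02,0.02,0.0854,0.0854,0.0854],"dp":[[0,0,0],[0,0,0],[0,0,0],[0,0,0],[0,0,0]],"roll":[0,0,0,0,0]}'
```

```text
time: 13.0
tcp_pos: [0.4104, -0.2863, 0.1366]
eef_rot: [179.8, -0.1, 5.4]
ft_force: [40.6, 9.9, -10.7]
width: 0.0292
grasp_force: 59.8
time: 13.62
tcp_pos: [0.4093, -0.2848, 0.135]
eef_rot: [-180.0, 0.1, 5.4]
ft_force: [0.8, 0.5, 0.1]
width: 0.0816
grasp_force: 0.0
```

```bash
python3 -m handwheel '{"grip":[0.0854,0.0854,0.0854,0.0854,0.0854],"dp":[[0,0,-0.06],[0,0,-0.062],[0.045,0.03,0],[0.045,0.03,0],[0,0,0]],"roll":[0,0,0,0,0]}'
python3 -m handwheel '{"grip":[0.0854,0.0854,0.0854,0.0854,0.0854],"dp":[[0,0,0],[0,0,0],[0,0,0],[0,0,0],[0,0,0]],"roll":[0,0,0,0,0]}'
python3 - <<'E'
from h import *
s=arm.read_state(); print(s["tcp_pos"],s["eef_rot"]); m=cam("wrist"); np.savez("w4.npz",K=m[0],E=m[1])
a=arm.snapshot("wrist")[:,:,::-1]; cv2.imwrite("pics/w4.png",a)
g=cv2.inRange(a,(215,215,215),(255,255,255))
n,l,st,c=cv2.connectedComponentsWithStats(g)
for k in range(1,n):
    if st[k,4]>150: print(st[k],c[k])
E
```

```text
time: 14.25
tcp_pos: [0.5074, -0.3377, 0.2569]
eef_rot: [180.0, -0.1, 5.4]
ft_force: [-1.3, 0.5, -1.4]
width: 0.0851
grasp_force: 0.0
time: 14.88
tcp_pos: [0.5049, -0.3364, 0.2575]
eef_rot: [180.0, -0.0, 5.4]
ft_force: [0.0, -0.5, -0.3]
width: 0.0859
grasp_force: 0.0
[ 0.50490086 -0.33636812  0.25749933] [ 1.79992851e+02 -9.95711171e-03  5.38238283e+00]
[ 372   61   67   70 1608] [396.38059701  94.81218905]
[213  67  79  76 699] [258.02288984  97.69241774]
[ 593   67   47   87 3020] [618.3705298  109.78476821]
[ 251   86   33   37 1001] [267.55144855 104.2017982 ]
[187 199  50  35 368] [217.44293478 217.99456522]
[239 231  25  22 246] [254.3699187 243.6097561]
```

View pics/w4.png

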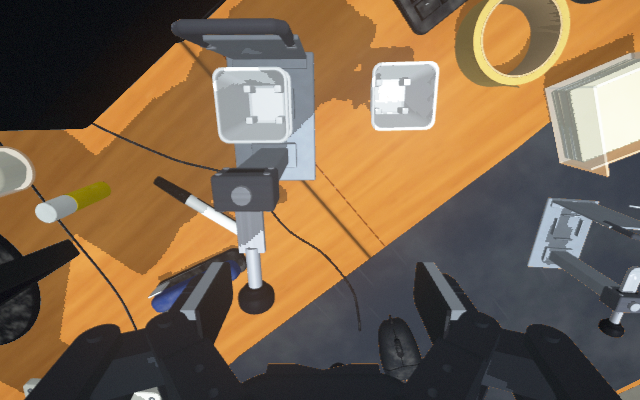

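The knob is out at (256,297). The mid rim is at (213..291, 67..142) and the tub at (372..438, 61..130).

Run:
```python
from h import *
d=np.load("w4.npz"); m=(d["K"],d["E"]); i=cv2.imread("pics/w4.png")
g=cv2.inRange(i,(215,215,215),(255,255,255)); n,l,st,c=cv2.connectedComponentsWithStats(g)
for k in range(1,n):
    for key,z in((372,.084),(213,.122)):
        if st[k,0]==key and st[k,4]>500:
            p=np.argwhere(l==k)[:,::-1]; r=cv2.minAreaRect((ray(m,p,z)[:,:2]*1000).astype(np.float32)); print(np.round(r[0],1),np.round(r[1],1),round(r[2],1))
            h=cv2.approxPolyDP(cv2.convexHull(p.astype(np.int32)),3,True)[:,0]; print(h.tolist(),ray(m,h,z)[:,:2].round(4).tolist())
print("gate top/knob",ray(m,[[256,297]],.16))
```

```text
[ 592.9 -403.9] [61.3 61.1] 6.8
[[436, 63], [433, 124], [426, 129], [375, 129], [375, 66], [382, 62]] [[0.6246, -0.4281], [0.5706, -0.4364], [0.5652, -0.4305], [0.5606, -0.381], [0.6168, -0.3728], [0.6208, -0.3787]]
[ 573.  -269.6] [60.3 63.3] 5.8
[[287, 137], [282, 141], [223, 140], [213, 87], [215, 71], [258, 67], [286, 72], [291, 119]] [[0.5497, -0.2997], [0.5459, -0.2956], [0.542, -0.2446], [0.5847, -0.2366], [0.5972, -0.2384], [0.6034, -0.273], [0.6018, -0.2958], [0.5651, -0.3022]]
gate top/knob [[ 0.412581   -0.28427444  0.16      ]]
```

```bash
python3 -m handwheel '{"grip":[0.0854,0.0854,0.0854,0.0854,0.0854],"dp":[[0.0406,0.0378,0],[0.0407,0.0378,0],[0,0,0.05],[0,0,0.05],[0,0,0.04]],"roll":[0,0,-1.2,0,0]}'
python3 -m handwheel '{"grip":[0.0854,0.0854,0.0854,0.07,0.063],"dp":[[0,0,0.03],[0,0,0.0275],[0,0,0],[0,0,0],[0,0,0]],"roll":[0,0,0,0,0]}'
python3 -m handwheel '{"grip":[0.06,0.058,0.055,0.05,0.05],"dp":[[0,0,0],[0,0,0],[0,0,0],[0,0,0],[0,0,0]],"roll":[0,0,0,0,0]}'
```

```text
time: 15.55
tcp_pos: [0.5925, -0.4037, 0.1149]
eef_rot: [-179.9, 0.1, 6.6]
ft_force: [0.4, -0.0, -1.1]
width: 0.0854
grasp_force: 0.0
time: 16.18
tcp_pos: [0.594, -0.4047, 0.0616]
eef_rot: [179.9, -0.1, 6.6]
ft_force: [-0.5, -0.4, -0.5]
width: 0.0629
grasp_force: 0.0
time: 16.8
tcp_pos: [0.5939, -0.4047, 0.0617]
eef_rot: [179.9, -0.1, 6.6]
ft_force: [-1.8, 0.4, 7.2]
width: 0.0576
grasp_force: 62.4
```

```bash
python3 -m handwheel '{"grip":[0.05,0.05,0.05,0.05,0.05],"dp":[[0,0,-0.02],[0,0,-0.045],[0,0,-0.05],[0,0,-0.05],[0,0,-0.035]],"roll":[0,0,0,0,0]}'
python3 -m handwheel '{"grip":[0.05,0.05,0.05,0.05,0.05],"dp":[[-0.0016,-0.035,0],[-0.0016,-0.035,0],[-0.0016,-0.035,0],[-0.0016,-0.0313,0],[0,0,0]],"roll":[0,0,0,0,1]}'
python3 -m handwheel '{"grip":[0.05,0.05,0.05,0.05,0.05],"dp":[[0,0,0],[0,0,0],[0,0,0],[0,0,0],[0,0,0]],"roll":[0,0,0,0,0]}'
python3 - <<'E'
from h import *
s=arm.read_state(); print(s["tcp_pos"],s["eef_rot"]); m=cam("wrist"); np.savez("w5.npz",K=m[0],E=m[1])
a=arm.snapshot("wrist")[:,:,::-1]; cv2.imwrite("pics/w5.png",a)
g=cv2.inRange(a,(205,205,205),(255,255,255)); z=s["tcp_pos"][2]+.084-.0617
n,l,st,c=cv2.connectedComponentsWithStats(g)
for k in range(1,n):
    if st[k,4]>250:
        p=np.argwhere(l==k)[:,::-1]; r=cv2.minAreaRect((ray(m,p,z)[:,:2]*1000).astype(np.float32)); print(st[k],"held-plane",np.round(r[0],1),np.round(r[1],1),round(r[2],1))
t=arm.snapshot("top")[:,:,::-1]; cv2.imwrite("pics/t5.png",t)
E
```

```text
time: 17.42
tcp_pos: [0.5935, -0.4044, 0.264]
eef_rot: [179.9, -0.2, 6.6]
ft_force: [-0.1, -0.2, -0.3]
width: 0.0577
grasp_force: 64.2
time: 18.05
tcp_pos: [0.5707, -0.2675, 0.2611]
eef_rot: [-180.0, -0.0, 5.7]
ft_force: [-0.3, -0.4, -0.0]
width: 0.0581
grasp_force: 64.3
time: 18.68
tcp_pos: [0.571, -0.2696, 0.2597]
eef_rot: [-180.0, 0.0, 5.6]
ft_force: [0.5, 0.7, -0.8]
width: 0.0576
grasp_force: 64.3
[ 0.57102707 -0.2696158   0.2596886 ] [-1.79994902e+02  1.00543685e-02  5.56889777e+00]
[580 128  60  88 490] held-plane [ 634.2 -375.4] [28.9 21.5] 28.4
[ 605  144   35   85 2034] held-plane [ 627.5 -381.6] [35.6 12.5] 22.9
[ 285  147   77   58 2131] held-plane [ 622.2 -263. ] [22.7 29.6] 5.5
[ 237  227  159  127 3389] held-plane [ 568.6 -265.5] [64.6 66.6] 5.7
```

Run:
```python
from h import *
d=np.load("w5.npz"); K,E=d["K"],d["E"]; i=cv2.imread("pics/w5.png"); print(np.round(K,1).tolist())
for th in (195,205,220,235):
    g=cv2.inRange(i,(th,)*3,(255,)*3); n,l,st,c=cv2.connectedComponentsWithStats(g); k=l[227:354,237:396]; k=np.bincount(k[k>0]).argmax()
    h=cv2.convexHull(np.argwhere(l==k)[:,::-1].astype(np.int32)); print(th,st[k],cv2.approxPolyDP(h,4,True)[:,0].tolist())
    if th==205:
        M=l==k
        for y in range(225,356,10):
            x=np.flatnonzero(M[y]); 
            if len(x): print(y,x[0],x[-1],len(x))
        for x in range(235,400,15):
            y=np.flatnonzero(M[:,x]); print("col",x,y[:1],y[-1:],len(y))
```

```text
[[317.1, 0.0, 322.7], [0.0, 317.1, 201.6], [0.0, 0.0, 1.0]]
195 [ 237  227  159  127 7033] [[392, 235], [390, 322], [383, 343], [322, 353], [271, 346], [260, 339], [237, 253], [258, 230], [376, 227]]
205 [ 237  227  159  127 3389] [[391, 234], [395, 252], [389, 330], [383, 343], [322, 353], [271, 346], [260, 339], [237, 252], [257, 231], [361, 227]]
235 254 391 81
245 250 395 47
255 241 394 17
265 252 394 12
275 257 389 3
285 257 388 3
295 258 387 3
305 259 387 4
315 258 388 8
325 257 389 12
335 258 388 17
345 268 379 112
col 235 [] [] 0
col 250 [244] [252] 9
col 265 [228] [343] 17
col 280 [227] [346] 12
col 295 [227] [346] 12
col 310 [227] [347] 30
col 325 [227] [353] 36
col 340 [227] [347] 30
col 355 [227] [347] 13
col 370 [228] [347] 13
col 385 [230] [341] 43
220 [ 237  228  159   49 1960] [[395, 242], [389, 276], [256, 273], [237, 252], [264, 228], [381, 228]]
235 [ 252  229  143   40 1494] [[394, 239], [390, 268], [253, 264], [254, 235], [263, 229], [383, 229]]
```

Run:
```python
from h import *
d=np.load("w5.npz"); K,E=d["K"],d["E"]; q=np.array([[252,227],[395,227],[389,347],[257,347]],float)
# image up = tool +x, image right = -? world x,-y of yaw 5.6 frame
o=np.array([[30,30,0],[30,-30,0],[-30,-30,0],[-30,30,0]],float)/1000
ok,r,t=cv2.solvePnP(o,q,K,None); W=E[:3,:3]@cv2.Rodrigues(r)[0]; c=E[:3,:3]@t[:,0]+E[:3,3]
print("center",c.round(4),"axes z",W[:,2].round(3),"yaw",np.degrees(np.arctan2(W[1,0],W[0,0])))
p=proj((K,E),c+(o@R.from_euler("z",5.6,degrees=True).as_matrix().T)); print(p.round(0).tolist())
print(E[:3,3])
```

```text
center [ 0.5707 -0.2683  0.2816] axes z [0.044 0.001 0.999] yaw 5.374088785448388
[[250.0, 228.0], [396.0, 228.0], [387.0, 345.0], [260.0, 346.0]]
[ 0.65137455 -0.26017126  0.40220649]
```

PnP on the rim puts the held tub where I expected it: level, with its rim 22 mm above the TCP. Lowering into the stack.

```bash
python3 -m handwheel '{"grip":[0.05,0.05,0.05,0.05,0.05],"dp":[[0.0015,0,0.03],[0,0,0.03],[0,0,0.02],[0,0,0.01],[0,0,0]],"roll":[0,0,0,0,0]}'
python3 -m handwheel '{"grip":[0.05,0.05,0.05,0.05,0.05],"dp":[[0,0,0.006],[0,0,0.006],[0,0,0.005],[0,0,0],[0,0,0]],"roll":[0,0,0,0,0]}'
```

```text
time: 19.4
tcp_pos: [0.5725, -0.2692, 0.1695]
eef_rot: [-180.0, 0.0, 5.6]
ft_force: [0.2, 0.3, -0.3]
width: 0.0578
grasp_force: 64.2
time: 20.02
tcp_pos: [0.5727, -0.2693, 0.1529]
eef_rot: [180.0, -0.0, 5.6]
ft_force: [0.6, -0.1, -0.6]
width: 0.0576
grasp_force: 64.2
```

```bash
python3 -m handwheel '{"grip":[0.05,0.05,0.05,0.05,0.05],"dp":[[0,0,0.004],[0,0,0.004],[0,0,0.003],[0,0,0],[0,0,0]],"roll":[0,0,0,0,0]}'
python3 -m handwheel '{"grip":[0.05,0.05,0.05,0.05,0.05],"dp":[[0,0,0.002],[0,0,0.002],[0,0,0.002],[0,0,0],[0,0,0]],"roll":[0,0,0,0,0]}'
```

```text
time: 20.65
tcp_pos: [0.5726, -0.2692, 0.1418]
eef_rot: [-180.0, 0.0, 5.6]
ft_force: [0.8, -0.3, -0.5]
width: 0.0577
grasp_force: 64.2
time: 21.28
tcp_pos: [0.5726, -0.2692, 0.1358]
eef_rot: [-180.0, 0.0, 5.6]
ft_force: [0.1, -0.2, -0.9]
width: 0.0577
grasp_force: 64.2
```

```bash
python3 -m handwheel '{"grip":[0.05,0.05,0.05,0.05,0.05],"dp":[[0,0,0.001],[0,0,0.001],[0,0,0.001],[0,0,0.001],[0,0,0]],"roll":[0,0,0,0,0]}'
python3 -m handwheel '{"grip":[0.05,0.05,0.05,0.05,0.05],"dp":[[0,0,0.001],[0,0,0.001],[0,0,0.001],[0,0,0],[0,0,0]],"roll":[0,0,0,0,0]}'
```

```text
time: 21.9
tcp_pos: [0.5725, -0.2692, 0.1317]
eef_rot: [-180.0, 0.0, 5.6]
ft_force: [0.4, 0.7, -0.3]
width: 0.0581
grasp_force: 64.2
time: 22.52
tcp_pos: [0.5729, -0.2693, 0.1294]
eef_rot: [180.0, -0.0, 5.6]
ft_force: [-0.7, 0.6, 5.6]
width: 0.0577
grasp_force: 64.8
```

Contact came at exactly the expected seated height. I'll release, rise and check.

```bash
python3 -m handwheel '{"grip":[0.059,0.066,0.08,0.0854,0.0854],"dp":[[0,0,0],[0,0,0],[0,0,0],[0,0,0],[0,0,0]],"roll":[0,0,0,0,0]}'
python3 -m handwheel '{"grip":[0.0854,0.0854,0.0854,0.0854,0.0854],"dp":[[0,0,0],[0,0,0],[0,0,-0.02],[0,0,-0.06],[0,0,-0.06]],"roll":[0,0,0,0,0]}'
python3 -m handwheel '{"grip":[0.0854,0.0854,0.0854,0.0854,0.0854],"dp":[[-0.04,0,0],[-0.04,0,0],[0,0,0],[0,0,0],[0,0,0]],"roll":[0,0,0,0,0]}'
python3 - <<'E'
from h import *
s=arm.read_state(); print(s["tcp_pos"]); m=cam("wrist"); np.savez("w6.npz",K=m[0],E=m[1]); a=arm.snapshot("wrist")[:,:,::-1]; cv2.imwrite("pics/w6.png",a)
c=np.array([.572,-.270,.152]); print("exp px",proj(m,c))
g=cv2.inRange(a,(205,)*3,(255,)*3); n,l,st,cc=cv2.connectedComponentsWithStats(g)
for k in range(1,n):
    if st[k,4]>250:
        p=np.argwhere(l==k)[:,::-1]; h=cv2.approxPolyDP(cv2.convexHull(p.astype(np.int32)),4,True)[:,0]
        r=cv2.minAreaRect((ray(m,p,.152)[:,:2]*1000).astype(np.float32)); print(st[k],np.round(r[0],1),np.round(r[1],1),round(r[2],1),h.tolist())
kn=cv2.inRange(a,(0,0,0),(40,40,40)); print("knob exp out",proj(m,[[.4126,-.2843,.16],[.456,-.2815,.16]]).round(0).tolist())
for q in proj(m,[[.4126,-.2843,.16],[.456,-.2815,.16]]).astype(int):
    if 0<q[1]<400 and 0<q[0]<640: print(a[max(0,q[1]-3):q[1]+3,q[0]-3:q[0]+3].mean((0,1)))
E
```

```text
time: 23.15
tcp_pos: [0.5725, -0.2692, 0.1287]
eef_rot: [-180.0, 0.0, 5.6]
ft_force: [-0.5, 0.1, 0.2]
width: 0.0856
grasp_force: 0.0
time: 23.78
tcp_pos: [0.5725, -0.2692, 0.2715]
eef_rot: [180.0, -0.0, 5.6]
ft_force: [-0.5, -0.4, 0.3]
width: 0.0853
grasp_force: 0.0
time: 24.4
tcp_pos: [0.494, -0.2771, 0.2693]
eef_rot: [180.0, -0.1, 5.6]
ft_force: [-0.3, 0.1, 0.4]
width: 0.0854
grasp_force: 0.0
[ 0.49396472 -0.27711541  0.26926379]
exp px [[325.18551213 100.58406268]]
[284  58  80  83 854] [ 571.9 -268.8] [60.9 60.7] 5.6 [[360, 61], [359, 136], [290, 137], [286, 62]]
[ 305   82   37   38 1207] [ 571.7 -268.3] [27.5 28.4] 5.6 [[341, 111], [334, 119], [313, 119], [305, 111], [305, 88], [313, 82], [334, 82], [341, 88]]
[ 618   85   22   71 1243] [ 580.7 -512.1] [57.7 15.6] 22.9 [[628, 155], [618, 88], [639, 85], [639, 151]]
[235 190  59  41 605] [ 475.8 -226.7] [57.3  8.7] 60.8 [[293, 227], [282, 227], [237, 199], [236, 193], [242, 191]]
[ 99 195  20  18 267] [469.6 -92.5] [16.  15.7] 28.9 [[117, 209], [103, 209], [100, 197], [115, 198]]
[311 200  26  41 962] [ 471.9 -278.3] [38.  21.6] 4.9 [[335, 200], [335, 240], [311, 240], [311, 201]]
knob exp out [[323.0, 284.0], [325.0, 241.0]]
[49.94444444 52.66666667 63.52777778]
[235.16666667 227.11111111 220.47222222]
```

The top rim measures 60.9 x 60.7 mm on the 152 mm plane at (571.9, -268.8), so the tub is fully nested. The knob is still out, so I'll grip it and push it home.

```bash
python3 -m handwheel '{"grip":[0.0854,0.0854,0.0854,0.0854,0.0854],"dp":[[-0.0415,0,0],[-0.0415,0,0],[0,0,0],[0,0,0.035],[0,0,0.04]],"roll":[0,0,0,0,0]}'
python3 -m handwheel '{"grip":[0.0854,0.0854,0.0854,0.02,0.02],"dp":[[0,0,0.035],[0,0,0.023],[0,0,0],[0,0,0],[0,0,0]],"roll":[0,0,0,0,0]}'
python3 -m handwheel '{"grip":[0.02,0.02,0.02,0.02,0.02],"dp":[[0,0,0],[0,0,0],[0,0,0],[0,0,0],[0,0,0]],"roll":[0,0,0,0,0]}'
```

```text
time: 25.08
tcp_pos: [0.4122, -0.2858, 0.1938]
eef_rot: [179.9, -0.2, 5.6]
ft_force: [0.8, 0.4, 0.0]
width: 0.0855
grasp_force: 0.0
time: 25.7
tcp_pos: [0.4113, -0.2856, 0.1369]
eef_rot: [179.9, -0.1, 5.6]
ft_force: [0.0, 0.4, 0.1]
width: 0.0515
grasp_force: 0.0
time: 26.32
tcp_pos: [0.411, -0.2861, 0.137]
eef_rot: [179.9, -0.1, 5.6]
ft_force: [-1.9, -2.2, 5.8]
width: 0.0295
grasp_force: 58.7
```

```bash
python3 -m handwheel '{"grip":[0.02,0.02,0.02,0.02,0.02],"dp":[[0.006,0,0],[0.009,0,0],[0.01,0,0],[0.01,0,0],[0.0105,0,0]],"roll":[0,0,0,0,0]}'
python3 -m handwheel '{"grip":[0.02,0.02,0.0854,0.0854,0.0854],"dp":[[0,0,0],[0,0,0],[0,0,0],[0,0,0],[0,0,0]],"roll":[0,0,0,0,0]}'
python3 -m handwheel '{"grip":[0.0854,0.0854,0.0854,0.0854,0.0854],"dp":[[0,0,-0.03],[0,0,-0.06],[0,0,-0.04],[0.035,0,0],[0,0,0]],"roll":[0,0,0,0,0]}'
python3 -m handwheel '{"grip":[0.0854,0.0854,0.0854,0.0854,0.0854],"dp":[[0,0,0],[0,0,0],[0,0,0],[0,0,0],[0,0,0]],"roll":[0,0,0,0,0]}'
python3 - <<'E'
from h import *
s=arm.read_state(); m=cam("wrist"); a=arm.snapshot("wrist")[:,:,::-1]; cv2.imwrite("pics/w7.png",a)
g=cv2.inRange(a,(205,)*3,(255,)*3); n,l,st,cc=cv2.connectedComponentsWithStats(g)
for k in range(1,n):
    if st[k,4]>200 and 230<cc[k][0]<420:
        p=np.argwhere(l==k)[:,::-1]; r=cv2.minAreaRect((ray(m,p,.152)[:,:2]*1000).astype(np.float32)); print(st[k],np.round(r[0],1),np.round(r[1],1),round(r[2],1))
u=np.array([.9952,.0976,0]);c0=np.array([.572,-.270,.16])
for dd in(.114,.159): q=proj(m,c0-dd*u)[0].astype(int); print(dd,q,a[q[1]-3:q[1]+3,q[0]-3:q[0]+3].mean((0,1)).round())
k=cv2.inRange(a,(0,0,0),(70,70,75)); q=proj(m,c0-.114*u)[0].astype(int); x=q[0]; print("dark rows in knob column",[(int(y)) for y in np.flatnonzero(k[:,x])][::4], [proj(m,c0-dd*u)[0].round().tolist() for dd in (.103,.125)])
E
```

```text
time: 26.95
tcp_pos: [0.4563, -0.2813, 0.1369]
eef_rot: [179.9, -0.0, 5.6]
ft_force: [-38.3, -14.8, 30.5]
width: 0.0296
grasp_force: 61.5
time: 27.58
tcp_pos: [0.4554, -0.2804, 0.1355]
eef_rot: [-180.0, 0.0, 5.6]
ft_force: [-0.6, 0.3, -0.5]
width: 0.0821
grasp_force: 0.0
time: 28.2
tcp_pos: [0.4921, -0.2772, 0.2663]
eef_rot: [180.0, -0.1, 5.7]
ft_force: [-0.2, 0.6, -0.3]
width: 0.0859
grasp_force: 0.0
time: 28.82
tcp_pos: [0.4903, -0.2773, 0.2658]
eef_rot: [-180.0, 0.0, 5.6]
ft_force: [0.1, -0.1, 0.6]
width: 0.0853
grasp_force: 0.0
[284  52  81  84 772] [ 572.2 -268.7] [60.2 60.6] 5.6
[305  78  38  30 838] [ 573.9 -268.2] [21.  28.4] 5.5
[235 189  59  41 613] [ 475.  -226.9] [57.3  8.6] 60.7
0.114 [325 236] [51. 55. 68.]
0.159 [325 281] [ 69. 146. 220.]
dark rows in knob column [20, 230, 234, 238, 246, 250, 370, 374, 378, 382, 386, 390, 394, 398] [[325.0, 224.0], [325.0, 248.0]]
```

The knob is at its home place after pushing 38 N against the stop, and the rim hasn't moved. Handing in.

```bash
python3 -c "
from plant import arm
print(arm.hand_in())"
```

```text
the job is handed in; nothing more can be done
None
```

The job is handed in at about 29 s: the tub was stood upright and let go, the knob pulled out, the tub nested on the stack, and the knob pushed home; my last camera check showed the stack seated and the knob home, but hand-in returned no verdict.

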